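# Tap a sanding drum into its taper sleeve and rack it

## Robot

A 6-joint arm with a two-finger parallel gripper is mounted at the origin on the work surface. World frame = base frame: x ahead of the robot, y to its left, z up, the work surface at z = 0. Lengths are in m, angles in rad, forces in N, time in s.
With the tool pointing down it reaches from about 0.35 to 0.775 m from the base axis. Payload 5.5 kg.
Tool frame: the origin (TCP) lies midway between the tips of the shut fingers; the grasp point (between the pads) lies grip_point_offset behind it (grip_point_offset is the distance from the TCP to the grasp point, in m); z points along the fingers, y is the direction in which the jaws open and shut (so a half turn about z gives the same grasp; the last joint's range is limited). The gripper opens to 85 mm and grips with 20 to 120 N. Pads are 22 mm wide; open, the fingers measure 114 mm over their backs; the gripper's body (76 mm by 85 mm) begins 54 mm behind the grasp point. The pads swing forward as they close: fully open they stand 13 mm farther back than shut.
Start: joints at [1.105, 0.313, 0.046, 1.304, 0, 1.431], TCP at [0.184, 0.545, 0.231] pointing down, gripper open.
Joint ranges: [-2.76, 2.76], [-0.86, 1.69], [-1.03, 1.26], [-2.2, 2.34], [-1.47, 1.5], [-3.14, 3.14]. Speed limits (rad/s): [2.57, 2.57, 3.14, 3.14, 3.14, 3.14].

## Interface

Orientations are given as a unit quaternion [w, x, y, z].
In Python, from workcell import * gives the robot as it stands.
- The arm moves only by the tool send_rows, never from a script. Its argument "series" is one flat list of numbers, 7 for each row, row after row: the shift along the tool's x, y, z in cm, then the turn, a rotation vector about the tool's x, y, z in degrees, then the opening, from 0 (shut) to 1 (fully open). A call has 1 to 10 rows; each row is the pose to reach, as a shift and turn from the pose commanded when the call began, along the tool's axes at that moment; what a row does not reach only later rows make up. A row lasts 1/12 s, in which the tool goes at most 41.7 mm and 7.16 degrees, less where a joint would pass 70% of its speed; a pose out of reach is approached as far as the arm can. A call with a gripper value outside its range is refused whole. The fingers move at their own pace and stop on an object; "newtons" is the grip in N (left out, the last holds). Time passes only in rows, so rows that repeat a pose let the fingers close. It gives the time, the measured TCP pose, the force and the opening at its end, in the units of the state.
- get_state(): the state, without advancing time (a new reading comes with each control period).
- read_camera(name): name is "scene" or "top" or "wrist"; returns the picture (384x512x3 uint8, blue, green, red); there is no depth.
- camera_info(name): a dict with "K" (3x3 intrinsics, pixels), "D" ([k1, k2, p1, p2, k3] as OpenCV has them; the pictures are not rectified), "xyz" and "attitude" of the camera in the world. Camera axes: x right, y down, z forward; pixel columns grow to the right and rows downward; lengths in m; the calibration is good to about 2 mm. A picture is of the moment at which its call begins: read the wrist's pose just before it. camera_info takes no time and is no camera call; for the wrist camera it gives the pose at the moment of the call.
- hand_in(): hands the job in, once; it reports no verdict.
Trained networks look in the newest picture that a camera, given by its name, has taken for a name from the list of things; names that differ only in an ending like _2 or _b are one class to them, and where a whole thing is asked for, a point or a joint stands for the part that bears it (a point fixed in the world has none). Each returns a list of dicts, best first, with "p" (0 to 1); they miss things now and then, are a little off and sometimes report something else, mostly with a low value. They report only what shows in the picture. A call takes as long as a camera call. They do not tell look-alikes from the thing itself.
- silhouettes(camera, label): "pixels" (384x512 bool, what is visible of it) and "box" ([left, top, width, height] in pixels, round what is visible of it).
The state is a dict: "clock": time; "joint_pos": joint angles; "qvel": joint speeds; "tau": joint torques, N m; "tcp_pos": TCP position; "orientation": TCP orientation; "wrist_force": force on the tool from outside, world axes, zero at the start; "ft_torque": the same for the moment, N m; "finger_gap": finger opening in m.
Only numpy, scipy, OpenCV 4.12 (cv2) and the standard library are available. Lean on these libraries where they do the work, as an engineer would, in place of code of your own. Each camera call takes 0.05 s, during which the arm holds its last target. There are 200 camera calls.

## Task

Take the sanding drum out of the plywood block, set its tapered shank in the sleeve that stands in the steel holder and let go, then tap the boss on top of the drum with the shut fingertips, firmly, with about 20 N but never more than 30 N, so that the taper is driven home and holds by friction alone. Then take hold of the drum alone, lift drum and sleeve together out of the holder, and stand them in the empty pocket of the white rack; leave everything else where it is.

Things in the scene. Friction and masses are not known exactly. Their poses are not given: they have to be found in the camera images.
- drum_center (a point): centre of the sanding drum (loose, about 150 g): a brown abrasive drum 36 mm in diameter and 42 mm tall (its underside 21 mm below this point), with a steel boss 24 mm across and 8 mm tall on top and a polished steel shank 40 mm long below, tapering from 25 to 15 mm. z points up along its axis. At the start it stands upright with its underside on the plywood block, shank in the hole
- drum: the same drum; origin in the centre of its underside, where the shank begins; z up; top of the boss at z = 50 mm. Laid in the sleeve, a tap on the boss drives it a little further, stiffly, and it stays; one or two slow taps (20 mm/s or less) that reach about 20 N bring it home, 10 N is not enough; the drum never touches the mouth
- stand: fixed plywood block 75 x 75 x 55 mm, origin in the centre of its underside; 27 mm hole in the middle of its top in which the drum's shank stands at the start
- holder: fixed dark steel holder block 85 x 85 x 30 mm on a flat base, origin in the centre of its underside; in its top a round pocket 36 mm across and 22 mm deep in which the sleeve stands with play
- sleeve: the loose steel taper sleeve with a brass liner in its bore (about 350 g), 75 mm tall, body 38 mm across, foot 32 mm across and 30 mm tall; origin in the centre of its underside, z up along its axis; at the start it stands upright in the holder's pocket, whose floor is 8 mm above the bench
- sleeve_mouth (a point): centre of the sleeve's mouth, 75 mm above its underside, z up along its axis. The tapered socket is 23 mm wide at its mouth and 45 mm deep, in a brass liner that sits up to 6 mm deeper in some sleeves: the shank laid in without force rests with the drum's underside anywhere from 2 to 9 mm above this point, so its final height is not known beforehand; only force tells
- rack: fixed white tool rack 85 x 200 x 30 mm, origin in the centre of its underside, long along its y, with two round pockets 42 mm across and 22 mm deep at y = -50 mm (empty) and y = +50 mm (occupied)
- rack_pocket (a point): centre of the floor of the rack's empty pocket, 8 mm above the bench and 22 mm below the rack's top
- cone_tool: bystander: a finished sleeve with a sanding cone, 109 mm tall and 38 mm across, standing in the rack's other pocket; origin in the centre of its underside
- jug: bystander: white plastic bottle 150 mm tall, 76 mm across, origin in the centre of its underside
- nut_bin: bystander: open white plastic bin of nuts 120 x 160 x 45 mm, origin in the centre of its underside
- wrench: bystander: wrench 170 mm long lying on the bench
There are look-alikes about, which are no part of the job. Of the things that look like the holder, the smallest one is meant. What is shaped like the drum but orange is not meant.

How it is judged:
By the outcome, as a careful person would: the job done as asked, in the order asked, and still so for the second after the job is handed in, with the robot touching nothing.
It also fails if it takes over 61 s, if anything falls off the work surface, if the arm or the gripper's body presses on something with over 40 N, if the wrist force passes 120 N, or if a joint passes its speed limit or range.

## Working session

There is one attempt and no reset: what is moved stays moved. The work goes in short steps, Python scripts to look and compute and a tool call to move; the robot and the scene stay as the last step left them, time stands still between calls to the robot, and variables do not carry over. Pictures are saved under pics/ and viewed, about 8 in all and at most 12, crops included, and the job is handed in when it is done.

Besides the shell and the picture viewer there is one more tool, called after "Emit:" as name(argument=value, ...) on one line, values as JSON. send_rows: Moves the arm, as the interface text tells. Its arguments: {"type":"object","properties":{"series":{"type":"array"},"newtons":{"type":"number"}},"required":["series"]}

```bash
mkdir -p pics; ls; cat > h.py <<'E'
from workcell import *
import numpy as np, cv2
from scipy.spatial.transform import Rotation as R
def rot(q): return R.from_quat([q[1],q[2],q[3],q[0]]).as_matrix()
def cam(n):
    c=camera_info(n); a=np.array(c["attitude"],float)
    M=a if a.shape==(3,3) else rot(a)
    return np.array(c["K"],float),np.array(c["D"],float),np.array(c["xyz"],float),M
def pix2plane(n,uv,z,c=None):
    K,D,p,M=c or cam(n)
    u=cv2.undistortPoints(np.array([[uv]],float),K,D)[0,0]
    d=M@np.array([u[0],u[1],1]); return p+d*(z-p[2])/d[2]
def proj(n,X,c=None):
    K,D,p,M=c or cam(n)
    X=np.atleast_2d(X).astype(float)
    return cv2.projectPoints((X-p)@M,np.zeros(3),np.zeros(3),K,D)[0][:,0]
def totool(X):
    s=get_state(); return rot(s["orientation"]).T@(np.array(X)-s["tcp_pos"])*100
E
python3 - <<'E'
from h import *
s=get_state(); print(s); 
try: print(grip_point_offset)
except Exception as e: print(e)
for n in ["scene","top","wrist"]: print(n,camera_info(n))
a=read_camera("scene"); b=read_camera("top")
cv2.imwrite("pics/scene.png",a);cv2.imwrite("pics/top.png",b)
for n in ["scene","top"]:
  for l in ["drum","stand","holder","sleeve","rack","cone_tool","jug"]:
    print(n,l,[(round(d["p"],2),d["box"]) for d in silhouettes(n,l)])
E
```

```text
pics
{'clock': 0.0, 'joint_pos': array([1.10536785e+00, 3.14000689e-01, 4.49787208e-02, 1.30357798e+00,
       5.57742402e-06, 1.43116524e+00]), 'qvel': array([-5.62815893e-04,  5.11563348e-04, -7.27366031e-05, -1.93003022e-05,
       -1.31720080e-03,  1.86044225e-03]), 'tau': array([-1.10829387e-03, -4.80630898e+01,  2.98529309e+01,  1.93150132e-02,
       -1.54669060e-04, -1.65872973e-05]), 'tcp_pos': array([0.18383424, 0.54429193, 0.23040859]), 'orientation': array([-2.71344632e-04,  1.62179140e-01,  9.86760920e-01, -8.60026939e-04]), 'wrist_force': array([0.11988861, 0.09195056, 0.42329451]), 'ft_torque': array([ 0.03849928, -0.01777532,  0.01099759]), 'finger_gap': 0.08534649218431284}
0.0187
scene {'K': array([[376.80588615,   0.        , 253.63674255],
       [  0.        , 376.80588615, 187.15622549],
       [  0.        ,   0.        ,   1.        ]]), 'D': array([0.00655112, 0.        , 0.        , 0.        , 0.        ]), 'xyz': array([ 1.19003071, -0.41051915,  0.67249082]), 'attitude': array([-0.40678357,  0.79581364,  0.4044152 , -0.19405185])}
top {'K': array([[362.78
[... 1045 characters left out ...]
7.4])]
scene rack [(0.72, [199.0, 194.8, 79.7, 47.1])]
scene cone_tool [(0.77, [249.6, 177.1, 16.1, 34.7])]
scene jug [(0.88, [337.3, 164.0, 34.5, 52.4]), (0.57, [122.4, 229.7, 23.3, 26.3])]
top drum [(0.54, [345.8, 231.8, 13.6, 5.5])]
top stand [(0.93, [341.4, 190.2, 29.3, 27.0])]
top holder [(0.87, [236.7, 236.6, 46.6, 59.4]), (0.78, [112.0, 212.1, 39.0, 60.4]), (0.75, [172.0, 215.3, 36.8, 44.6]), (0.75, [355.7, 195.4, 14.8, 15.4])]
top sleeve [(0.54, [258.8, 119.6, 51.6, 40.2]), (0.42, [179.9, 229.8, 16.5, 13.3])]
top rack [(0.77, [237.9, 191.0, 64.2, 29.6])]
top cone_tool [(0.43, [244.0, 198.3, 17.1, 11.9])]
top jug [(0.72, [163.1, 145.5, 34.1, 30.0]), (0.64, [351.4, 134.1, 14.4, 52.2])]
```

```bash
python3 -c "
import cv2,numpy as np
a=cv2.imread('pics/scene.png');b=cv2.imread('pics/top.png')
cv2.imwrite('pics/s1.png',cv2.resize(a,(800,600)));cv2.imwrite('pics/t1.png',cv2.resize(b,(800,600)))"
```

```text
(no output)
```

View pics/s1.png

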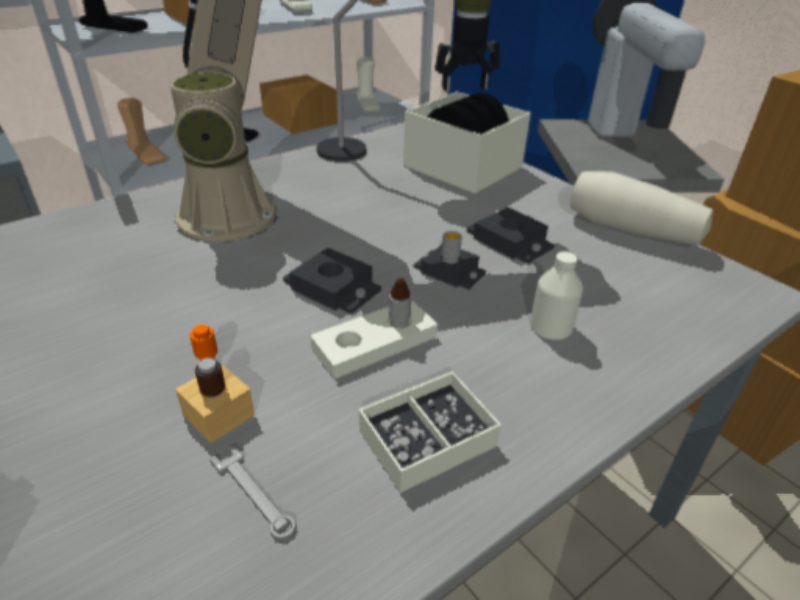

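View pics/t1.png

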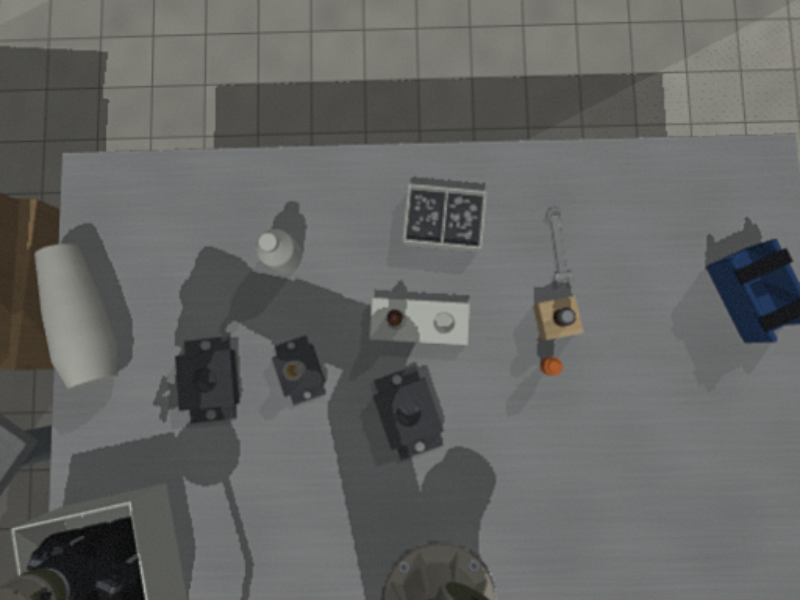

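The scene (800×600 view) shows the brown drum in the plywood block at (210,378) and an orange look-alike at (203,340). There are three dark holders at (333,278), (450,265) and (511,233). The smallest, (450,265), holds the sleeve with the brass liner. The rack's empty pocket is at (348,338) and the cone tool is at (400,300). In the top view the drum is at (567,315), the orange one at (552,367), the sleeve at (291,370) and the empty pocket at (444,322).

```bash
python3 - <<'E'
from h import *
s=1.5625
T={"drumtop":((567,315),.105),"orange":((552,367),.05),"mouth":((291,370),.083),"pocket":((444,322),.03),"cone":((395,317),.117)}
S={"drumtop":(209,362),"orange":(203,329),"mouth":(452,235),"pocket":(348,339),"cone":(402,284)}
for k,(uv,z) in T.items():
    a=pix2plane("top",np.array(uv)/s,z); b=pix2plane("scene",np.array(S[k])/s,z)
    print(k,a.round(4),b.round(4),np.hypot(*a[:2]).round(3))
st=get_state(); Rm=rot(st["orientation"]); print("tool axes\n",Rm.round(3))
a=cv2.imread("pics/scene.png"); 
cv2.imwrite("pics/c1.png",np.hstack([cv2.resize(a[190:290,90:190],(400,400),interpolation=2),cv2.resize(a[130:230,225:325],(400,400),interpolation=2)]))
E
```

```text
drumtop [ 0.5605 -0.2586  0.105 ] [ 0.561  -0.2511  0.105 ] 0.617
orange [ 0.4609 -0.2391  0.05  ] [ 0.4206 -0.213   0.05  ] 0.519
mouth [0.4669 0.2756 0.083 ] [0.4681 0.278  0.083 ] 0.542
pocket [ 0.5566 -0.0279  0.03  ] [ 0.5578 -0.0228  0.03  ] 0.557
cone [0.5633 0.0705 0.117 ] [0.5801 0.0697 0.117 ] 0.568
tool axes
 [[-0.947  0.32   0.   ]
 [ 0.32   0.947  0.   ]
 [-0.     0.    -1.   ]]
```

View pics/c1.png

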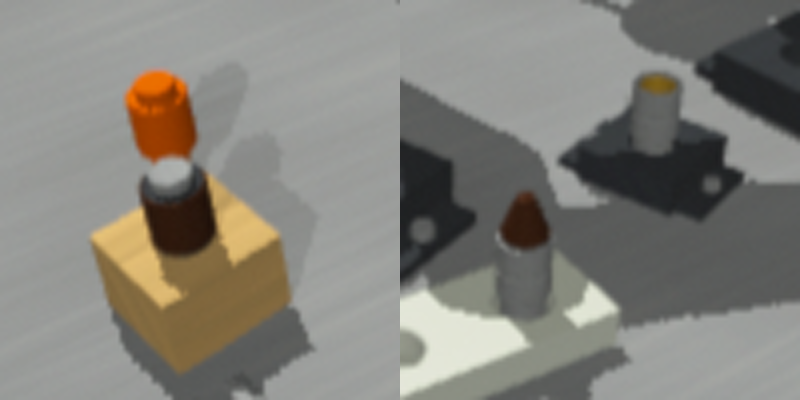

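The crop confirms the choice. The brown drum with the steel boss is in the plywood block, with the orange look-alike behind it. The sleeve with the brass bore is in the smallest dark holder. Now moving over the drum.

Emit:
send_rows(series=[-27.8,-28.9,0,0,0,0,1,-27.8,-28.9,0,0,0,0,1,-27.8,-28.9,0,0,0,0,1,-27.8,-28.9,0,0,0,0,1,-27.8,-28.9,0,0,0,0,1,-27.8,-28.9,0,0,0,0,1,-27.8,-28.9,0,0,0,0,1,-27.8,-28.9,0,0,0,0,1,-27.8,-28.9,0,0,0,0,1,-27.8,-28.9,0,0,0,0,1])

```text
clock: 1.63
tcp_pos: [0.3559, 0.1792, 0.2316]
orientation: [0.001, 0.163, 0.987, -0.0]
wrist_force: [1.7, 0.1, 0.8]
finger_gap: 0.0851
```

Emit:
send_rows(series=[-27.8,-28.9,0,0,0,0,1,-27.8,-28.9,0,0,0,0,1,-27.8,-28.9,0,0,0,0,1,-27.8,-28.9,0,0,0,0,1,-27.8,-28.9,0,0,0,0,1,-27.8,-28.9,0,0,0,0,1,-27.8,-28.9,0,0,0,0,1,-27.8,-28.9,0,0,0,0,1,-27.8,-28.9,0,0,0,0,1,-27.8,-28.9,0,0,0,0,1])

```text
clock: 2.47
tcp_pos: [0.5272, -0.1847, 0.231]
orientation: [0.001, 0.163, 0.987, -0.0]
wrist_force: [0.5, 1.2, 0.2]
finger_gap: 0.0855
```

Emit:
send_rows(series=[-5.6,-5.8,0,0,0,-18.7,1,-5.6,-5.8,0,0,0,-18.7,1,-5.6,-5.8,0,0,0,-18.7,1,-5.6,-5.8,0,0,0,-18.7,1,-5.6,-5.8,0,0,0,-18.7,1])

```text
clock: 2.88
tcp_pos: [0.5599, -0.2536, 0.2307]
orientation: [-0.001, 0.001, 1.0, 0.001]
wrist_force: [-0.4, 0.2, -0.5]
finger_gap: 0.0852
```

```bash
cat >> h.py <<'E'
def show(n,name,labels=()):
    s=get_state(); c=cam(n); im=read_camera(n)
    cv2.imwrite("pics/%s_raw.png"%name,im)
    print("t",s["clock"],"tcp",s["tcp_pos"].round(4),"F",s["wrist_force"].round(1),"gap",round(s["finger_gap"],4))
    np.savez("pics/%s.npz"%name,K=c[0],D=c[1],p=c[2],M=c[3])
    for l in labels: print(l,[(round(d["p"],2),np.round(d["box"],1).tolist()) for d in silhouettes(n,l)][:3])
    return im,c
E
python3 - <<'E'
from h import *
im,c=show("wrist","w1",["drum"])
print(rot(get_state()["orientation"]).round(3), c[3].round(3),c[2])
print(proj("wrist",[[.5605,-.2555,.105],[.56,-.255,.055]],c))
cv2.imwrite("pics/w1.png",cv2.resize(im,(800,600)))
E
```

```text
t 2.8833 tcp [ 0.5599 -0.2536  0.2307] F [-0.4  0.2 -0.5] gap 0.0852
drum [(0.93, [257.3, 55.7, 36.9, 36.7]), (0.89, [231.3, 151.3, 33.2, 42.6])]
[[-1.  0. -0.]
 [ 0.  1.  0.]
 [ 0.  0. -1.]] [[ 0.002  0.95   0.312]
 [ 1.    -0.002  0.   ]
 [ 0.001  0.312 -0.95 ]] [ 0.48034839 -0.25312357  0.37459048]
[[249.46281749 181.69444125]
 [250.2451677  168.41904158]]
```

View pics/w1.png

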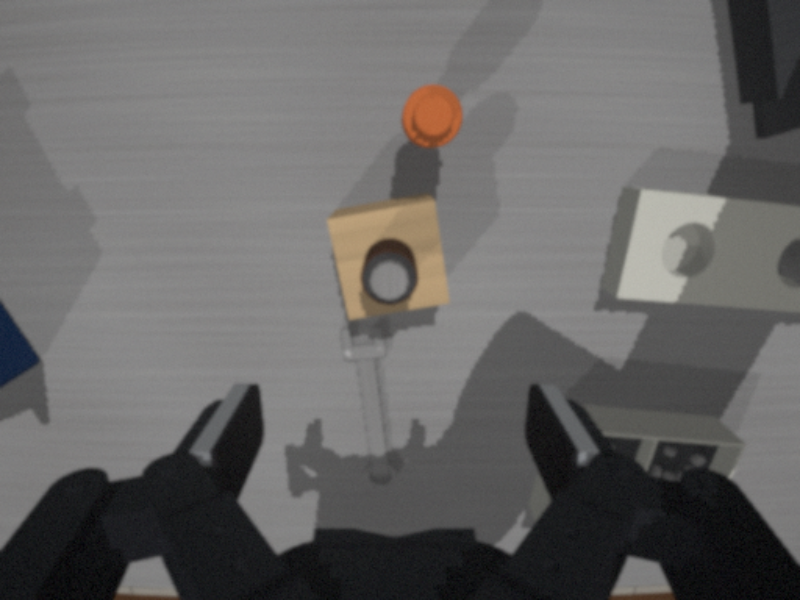

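The wrist view (800×600) shows the drum's boss at about (390,277) in the block, the orange drum at (432,116) and the empty rack pocket at (688,250). Next I refine the drum centre.

```bash
cat >> h.py <<'E'
def load(name):
    z=np.load("pics/%s.npz"%name); return cv2.imread("pics/%s_raw.png"%name),(z["K"],z["D"],z["p"],z["M"])
def ring(x,y,z,r):
    t=np.linspace(0,6.2832,40); return np.c_[x+r*np.cos(t),y+r*np.sin(t),np.full(40,z)]
def overlay(im,c,rings,box,k=4):
    l,t,w,h=box; im=cv2.resize(im[t:t+h,l:l+w],None,fx=k,fy=k,interpolation=cv2.INTER_CUBIC)
    for r in rings:
        q=(proj("",ring(*r),c)-[l,t]+.5)*k
        cv2.polylines(im,[q.round().astype(int)],True,(0,255,0),1)
    return im
E
python3 - <<'E'
from h import *
im,c=load("w1")
g=cv2.cvtColor(im,cv2.COLOR_BGR2GRAY)
w=g[150:200,228:270]; 
m=((g>95)&(im[:,:,0].astype(int)>im[:,:,2]*.8)).astype(np.uint8)
n,lab,st,ce=cv2.connectedComponentsWithStats(m[140:210,220:280])
for i in range(1,n):
    if st[i,4]>100: print(st[i],ce[i]+[220,140])
for uv in [(249.6,177.3)]: print(pix2plane("",uv,.105,c))
print("pocket",pix2plane("",(688/1.5625,250/1.5625),.03,c))
p=pix2plane("",(249.6,177.3),.105,c)
cv2.imwrite("pics/o1.png",overlay(im,c,[(p[0],p[1],.105,.012),(p[0],p[1],.097,.018),(p[0],p[1],.055,.018)],(200,120,100,80),6))
E
```

```text
[ 17  27  25  25 478] [248.65690377 179.10251046]
[ 0.5561687  -0.25534986  0.105     ]
pocket [ 0.55550584 -0.02369563  0.03      ]
```

View pics/o1.png

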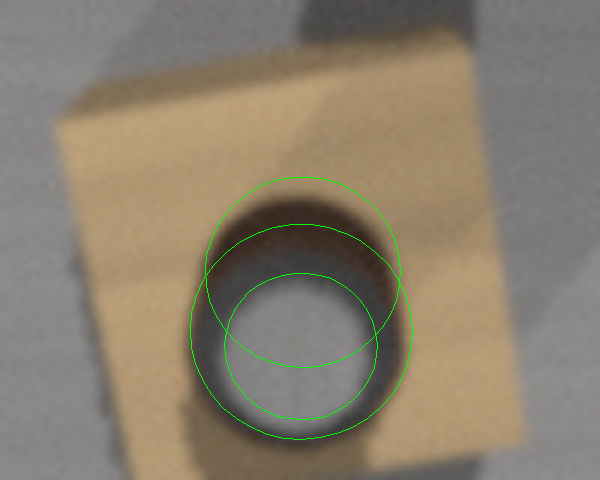

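Emit:
send_rows(series=[0.2,-0.24,4,0,0,0,1,0.2,-0.24,8,0,0,0,1,0.2,-0.24,11,0,0,0,1,0.2,-0.24,14,0,0,0,1,0.2,-0.24,16,0,0,0,1,0.2,-0.24,17.1,0,0,0,1,0.2,-0.24,17.1,0,0,0,1])

```text
clock: 3.57
tcp_pos: [0.5565, -0.2539, 0.0582]
orientation: [-0.002, -0.001, 1.0, 0.001]
wrist_force: [-0.4, 0.2, 0.2]
finger_gap: 0.0854
```

Emit:
send_rows(series=[0,0,0,0,0,0,0,0,0,0,0,0,0,0,0,0,0,0,0,0,0,0,0,0,0,0,0,0,0,0,0,0,0,0,0], newtons=60)

```text
clock: 3.98
tcp_pos: [0.5594, -0.2567, 0.0622]
orientation: [0.001, -0.0, 1.0, -0.001]
wrist_force: [-0.9, 0.9, 6.2]
finger_gap: 0.0348
```

Emit:
send_rows(series=[0,0,-0.5,0,0,0,0,0,0,-1.5,0,0,0,0,0,0,-3,0,0,0,0,0,0,-6,0,0,0,0,0,0,-9,0,0,0,0,0,0,-12,0,0,0,0,0,0,-14,0,0,0,0,0,0,-14,0,0,0,0,0,0,-14,0,0,0,0])

```text
clock: 4.73
tcp_pos: [0.5591, -0.2565, 0.2021]
orientation: [0.001, -0.0, 1.0, -0.001]
wrist_force: [0.3, 0.4, -2.5]
finger_gap: 0.0348
```

```bash
python3 - <<'E'
from h import *
im,c=show("wrist","w2",["drum"])
cv2.imwrite("pics/w2.png",im[150:384,130:390])
E
```

```text
t 4.7333 tcp [ 0.5591 -0.2565  0.2021] F [ 0.3  0.4 -2.5] gap 0.0348
drum [(0.8, [258.5, 51.6, 46.6, 43.0]), (0.66, [214.2, 205.1, 76.9, 112.8])]
```

View pics/w2.png

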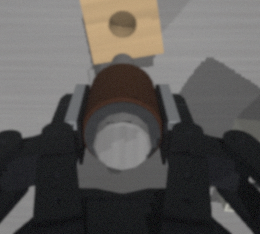

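The drum is held upright, with the boss at about (252,296) in the full frame and the empty block hole at (252,172). Next is the sleeve.

Emit:
send_rows(series=[4.6,26.7,0,0,0,0,0,4.6,26.7,0,0,0,0,0,4.6,26.7,0,0,0,0,0,4.6,26.7,0,0,0,0,0,4.6,26.7,0,0,0,0,0,4.6,26.7,0,0,0,0,0,4.6,26.7,0,0,0,0,0])

```text
clock: 5.42
tcp_pos: [0.5092, 0.0149, 0.1984]
orientation: [-0.002, -0.002, 1.0, 0.001]
wrist_force: [-0.6, -0.3, -1.5]
finger_gap: 0.0346
```

Emit:
send_rows(series=[4.6,26.7,0,0,0,0,0,4.6,26.7,0,0,0,0,0,4.6,26.7,0,0,0,0,0,4.6,26.7,0,0,0,0,0,4.6,26.7,0,0,0,0,0,4.6,26.7,0,0,0,0,0,4.6,26.7,0,0,0,0,0,4.6,26.7,0,0,0,0,0,4.6,26.7,0,0,0,0,0])

```text
clock: 6.17
tcp_pos: [0.4645, 0.2786, 0.1984]
orientation: [-0.002, -0.002, 1.0, -0.001]
wrist_force: [-0.2, -0.3, -1.3]
finger_gap: 0.0348
```

```bash
python3 - <<'E'
from h import *
im,c=load("w2")
p=pix2plane("",(252,296),.245,c); print("boss vs tcp",p-np.array([.5591,-.2565,.2021]))
im,c=show("wrist","w3",["sleeve","holder"])
s=get_state(); t=s["tcp_pos"]
g=proj("",[.4675,.277,.083],c)[0]; print(g)
l,tp=max(0,int(g[0])-60),max(0,int(g[1])-60)
cv2.imwrite("pics/w3.png",overlay(im,c,[(.4675,.277,.083,.019),(.4675,.277,.083,.0115)],(l,tp,120,90),6))
print(l,tp,s["orientation"])
E
```

```text
boss vs tcp [-0.00086249  0.00049218  0.0429    ]
t 6.1667 tcp [0.4645 0.2786 0.1984] F [-0.2 -0.3 -1.3] gap 0.0348
sleeve [(0.6, [230.9, 152.0, 40.5, 53.7])]
holder [(0.9, [1.7, 1.2, 118.9, 172.9]), (0.7, [205.5, 102.3, 89.6, 113.4]), (0.56, [359.2, 74.2, 125.7, 153.8])]
[250.01814435 187.75670439]
190 127 [-8.97527739e-04  3.31672638e-04  9.99999411e-01 -5.13024738e-04]
```

View pics/w3.png

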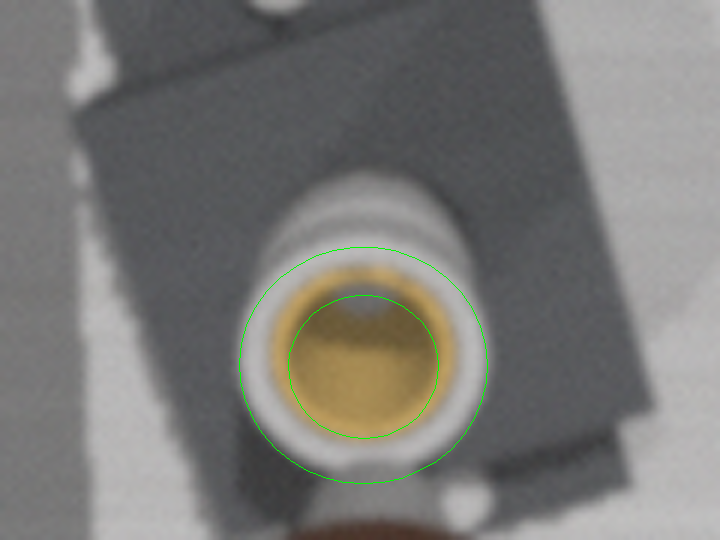

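The sleeve mouth is at about (364,353) in the crop, 2 px above the projected ring, which gives x≈0.4655, y≈0.277. I'll shift by (+2,−2) mm and lower the drum.

Emit:
send_rows(series=[-0.2,-0.2,1,0,0,0,0,-0.2,-0.2,3,0,0,0,0,-0.2,-0.2,5,0,0,0,0,-0.2,-0.2,6,0,0,0,0,-0.2,-0.2,7,0,0,0,0,-0.2,-0.2,8,0,0,0,0,-0.2,-0.2,9,0,0,0,0,-0.2,-0.2,9.2,0,0,0,0,-0.2,-0.2,9.2,0,0,0,0])

```text
clock: 7.07
tcp_pos: [0.4676, 0.2757, 0.1076]
orientation: [-0.001, -0.0, 1.0, -0.0]
wrist_force: [-0.1, 0.5, -1.2]
finger_gap: 0.0345
```

Emit:
send_rows(series=[0,0,0.1,0,0,0,0,0,0,0.2,0,0,0,0,0,0,0.3,0,0,0,0,0,0,0.4,0,0,0,0,0,0,0.4,0,0,0,0])

```text
clock: 7.48
tcp_pos: [0.468, 0.276, 0.1044]
orientation: [0.0, -0.0, 1.0, 0.0]
wrist_force: [-0.3, 0.5, -1.5]
finger_gap: 0.0346
```

Emit:
send_rows(series=[0,0,0.1,0,0,0,0,0,0,0.2,0,0,0,0,0,0,0.3,0,0,0,0,0,0,0.4,0,0,0,0,0,0,0.4,0,0,0,0])

```text
clock: 7.9
tcp_pos: [0.4679, 0.2759, 0.1001]
orientation: [-0.0, -0.0, 1.0, 0.0]
wrist_force: [-1.8, 0.7, -0.9]
finger_gap: 0.0346
```

Emit:
send_rows(series=[0,0,0.1,0,0,0,0,0,0,0.2,0,0,0,0,0,0,0.2,0,0,0,0])

```text
clock: 8.15
tcp_pos: [0.4678, 0.2759, 0.0981]
orientation: [-0.0, -0.0, 1.0, 0.0]
wrist_force: [-1.4, 1.1, -1.1]
finger_gap: 0.035
```

Emit:
send_rows(series=[0.1,0.05,0,0,0,0,0,0.1,0.05,0.1,0,0,0,0,0.1,0.05,0.2,0,0,0,0,0.1,0.05,0.2,0,0,0,0])

```text
clock: 8.48
tcp_pos: [0.467, 0.2765, 0.0966]
orientation: [0.0, -0.0, 1.0, 0.0]
wrist_force: [-2.1, 0.5, 1.6]
finger_gap: 0.0347
```

Emit:
send_rows(series=[0,0,0.1,0,0,0,0,0,0,0.1,0,0,0,0])

```text
clock: 8.65
tcp_pos: [0.4673, 0.2766, 0.0962]
orientation: [0.001, -0.0, 1.0, 0.0]
wrist_force: [-3.1, 0.2, 6.6]
finger_gap: 0.0351
```

Emit:
send_rows(series=[0.1,0,0,0,0,0,0,0.1,0,0,0,0,0,0,0.1,0,0,0,0,0,1,0.1,0,0,0,0,0,1,0.1,0,0,0,0,0,1,0.1,0,0,0,0,0,1,0.1,0,0,0,0,0,1])

```text
clock: 9.23
tcp_pos: [0.466, 0.2764, 0.0951]
orientation: [-0.0, -0.0, 1.0, -0.0]
wrist_force: [-0.0, 0.6, 0.8]
finger_gap: 0.0852
```

Emit:
send_rows(series=[0,0,-2,0,0,0,1,0,0,-5,0,0,0,1,0,0,-8,0,0,0,1,0,0,-10,0,0,0,1,0,0,-10,0,0,0,0,0,0,-10,0,0,0,0,0,0,-10,0,0,0,0,0,0,-10,0,0,0,0,0,0,-10,0,0,0,0,0,0,-10,0,0,0,0])

```text
clock: 10.07
tcp_pos: [0.4654, 0.2761, 0.1941]
orientation: [-0.001, -0.0, 1.0, -0.0]
wrist_force: [0.8, 0.3, 0.8]
finger_gap: 0.0124
```

```bash
python3 - <<'E'
from h import *
im,c=show("wrist","w4",["drum"])
print(pix2plane("",(250,180),.139,c))
cv2.imwrite("pics/w4.png",overlay(im,c,[(.466,.277,.139,.012)],(170,110,180,150),4))
E
```

```text
t 10.0667 tcp [0.4654 0.2761 0.1941] F [0.8 0.3 0.8] gap 0.0124
drum [(0.57, [231.7, 171.2, 43.5, 55.5]), (0.17, [0.0, 200.5, 138.5, 85.3])]
[0.44367131 0.27510929 0.139     ]
```

View pics/w4.png

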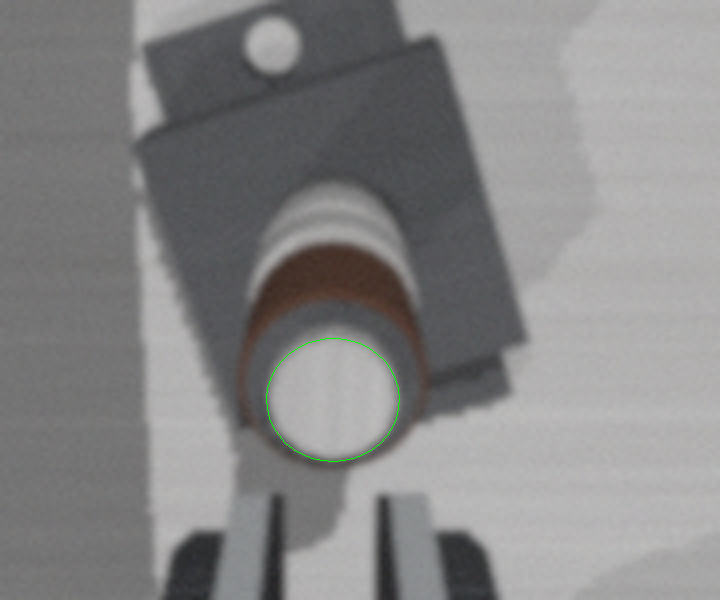

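The drum sits upright in the sleeve, with the boss at (333,395) in the crop, matching (0.4655, 0.277). I'll finish shutting the fingers and approach the boss.

Emit:
send_rows(series=[0,0.1,1,0,0,0,0,0,0.1,2,0,0,0,0,0,0.1,3,0,0,0,0,0,0.1,3.8,0,0,0,0,0,0.1,4.3,0,0,0,0,0,0.1,4.6,0,0,0,0,0,0.1,4.6,0,0,0,0])

```text
clock: 10.75
tcp_pos: [0.4655, 0.2772, 0.1483]
orientation: [-0.001, -0.0, 1.0, -0.0]
wrist_force: [-0.3, 0.1, -0.1]
finger_gap: -0.0001
```

Emit:
send_rows(series=[0,0,0.1,0,0,0,0,0,0,0.2,0,0,0,0,0,0,0.3,0,0,0,0,0,0,0.4,0,0,0,0,0,0,0.5,0,0,0,0,0,0,0.5,0,0,0,0])

```text
clock: 11.25
tcp_pos: [0.466, 0.2774, 0.1442]
orientation: [-0.0, -0.0, 1.0, 0.0]
wrist_force: [0.2, -0.9, 0.8]
finger_gap: 0.0001
```

Emit:
send_rows(series=[0,0,0.1,0,0,0,0,0,0,0.2,0,0,0,0,0,0,0.3,0,0,0,0,0,0,0.3,0,0,0,0])

```text
clock: 11.58
tcp_pos: [0.4659, 0.2773, 0.141]
orientation: [-0.0, -0.0, 1.0, -0.0]
wrist_force: [-1.0, -0.0, 0.1]
finger_gap: -0.0001
```

Emit:
send_rows(series=[0,0,0.1,0,0,0,0,0,0,0.1,0,0,0,0])

```text
clock: 11.75
tcp_pos: [0.4659, 0.2774, 0.1401]
orientation: [-0.0, -0.0, 1.0, 0.0]
wrist_force: [0.0, 1.0, 0.1]
finger_gap: 0.0002
```

Emit:
send_rows(series=[0,0,0.1,0,0,0,0,0,0,0.1,0,0,0,0])

```text
clock: 11.92
tcp_pos: [0.4661, 0.2775, 0.1393]
orientation: [0.0, -0.0, 1.0, 0.0]
wrist_force: [0.0, 0.2, -1.5]
finger_gap: 0.0
```

Emit:
send_rows(series=[0,0,0.1,0,0,0,0,0,0,0.1,0,0,0,0])

```text
clock: 12.08
tcp_pos: [0.4666, 0.2777, 0.1392]
orientation: [0.001, -0.0, 1.0, 0.0]
wrist_force: [-0.5, -1.0, 5.2]
finger_gap: 0.0001
```

Emit:
send_rows(series=[0,0,0.05,0,0,0,0,0,0,0.05,0,0,0,0])

```text
clock: 12.25
tcp_pos: [0.4668, 0.2778, 0.1391]
orientation: [0.001, -0.0, 1.0, 0.001]
wrist_force: [-1.5, -1.3, 7.3]
finger_gap: 0.0005
```

Emit:
send_rows(series=[0,0,0.1,0,0,0,0,0,0,0.1,0,0,0,0])

```text
clock: 12.42
tcp_pos: [0.4672, 0.278, 0.1389]
orientation: [0.002, -0.0, 1.0, 0.001]
wrist_force: [-0.9, -0.3, 10.2]
finger_gap: 0.0001
```

Emit:
send_rows(series=[0,0,0.05,0,0,0,0,0,0,0.05,0,0,0,0])

```text
clock: 12.58
tcp_pos: [0.4675, 0.2781, 0.1388]
orientation: [0.002, -0.0, 1.0, 0.001]
wrist_force: [-1.9, -1.0, 12.8]
finger_gap: 0.0004
```

About 4–5 N per mm commanded. Adding 1.5 mm.

Emit:
send_rows(series=[0,0,0.08,0,0,0,0,0,0,0.15,0,0,0,0,0,0,0.15,0,0,0,0])

```text
clock: 12.83
tcp_pos: [0.4683, 0.2784, 0.1385]
orientation: [0.003, -0.0, 1.0, 0.001]
wrist_force: [-1.8, -1.2, 18.2]
finger_gap: -0.0
```

Emit:
send_rows(series=[0,0,0.05,0,0,0,0,0,0,0.05,0,0,0,0])

```text
clock: 13.0
tcp_pos: [0.4686, 0.2786, 0.1385]
orientation: [0.004, -0.0, 1.0, 0.002]
wrist_force: [-2.2, -0.6, 19.8]
finger_gap: 0.0001
```

Emit:
send_rows(series=[0,0,0.05,0,0,0,0,0,0,0.05,0,0,0,0])

```text
clock: 13.17
tcp_pos: [0.4689, 0.2787, 0.1385]
orientation: [0.004, -0.0, 1.0, 0.002]
wrist_force: [-1.5, -0.4, 22.1]
finger_gap: -0.0
```

Emit:
send_rows(series=[0,0,-0.2,0,0,0,0,0,0,-0.5,0,0,0,0,0,0,-0.8,0,0,0,0,0,0,-0.8,0,0,0,0])

```text
clock: 13.5
tcp_pos: [0.4661, 0.2774, 0.1421]
orientation: [0.0, -0.0, 1.0, 0.0]
wrist_force: [0.4, 0.4, -0.3]
finger_gap: 0.0001
```

Emit:
send_rows(series=[0,0,0.12,0,0,0,0,0,0,0.24,0,0,0,0,0,0,0.36,0,0,0,0,0,0,0.48,0,0,0,0,0,0,0.6,0,0,0,0,0,0,0.7,0,0,0,0,0,0,0.78,0,0,0,0,0,0,0.78,0,0,0,0])

```text
clock: 14.17
tcp_pos: [0.4688, 0.2787, 0.1383]
orientation: [0.004, -0.0, 1.0, 0.002]
wrist_force: [-2.0, -1.1, 23.6]
finger_gap: 0.0002
```

Emit:
send_rows(series=[0,0,0.03,0,0,0,0,0,0,0.03,0,0,0,0])

```text
clock: 14.33
tcp_pos: [0.4689, 0.2787, 0.1383]
orientation: [0.004, -0.0, 1.0, 0.002]
wrist_force: [-3.6, -1.6, 24.7]
finger_gap: -0.0001
```

Emit:
send_rows(series=[0,0,-0.4,0,0,0,0,0,0,-2,0,0,0,0,0,0,-4,0,0,0,1,0,0,-4,0,0,0,1,0,0,-4,0,0,0,1,0,0,-4,0,0,0,1,0,0,-4,0,0,0,1,0,0,-4,0,0,0,1])

```text
clock: 15.0
tcp_pos: [0.4653, 0.2771, 0.1724]
orientation: [-0.001, -0.0, 1.0, -0.0]
wrist_force: [-0.3, 1.1, -0.3]
finger_gap: 0.0721
```

Emit:
send_rows(series=[0,0,2,0,0,0,1,0,0,4,0,0,0,1,0,0,6,0,0,0,1,0,0,7,0,0,0,1,0,0,7.6,0,0,0,1,0,0,7.6,0,0,0,1])

```text
clock: 15.5
tcp_pos: [0.465, 0.277, 0.0962]
orientation: [-0.001, -0.0, 1.0, -0.001]
wrist_force: [-0.3, 0.7, -0.0]
finger_gap: 0.0854
```

Emit:
send_rows(series=[0,0,0,0,0,0,0,0,0,0,0,0,0,0,0,0,0,0,0,0,0,0,0,0,0,0,0,0,0,0,0,0,0,0,0,0,0,0,0,0,0,0], newtons=80)

```text
clock: 16.0
tcp_pos: [0.4667, 0.2775, 0.0987]
orientation: [0.001, -0.0, 1.0, 0.0]
wrist_force: [-0.5, -1.7, 5.5]
finger_gap: 0.0341
```

Emit:
send_rows(series=[0,0,-0.3,0,0,0,0,0,0,-0.7,0,0,0,0,0,0,-1.3,0,0,0,0,0,0,-2,0,0,0,0,0,0,-3,0,0,0,0,0,0,-5,0,0,0,0,0,0,-8,0,0,0,0,0,0,-11,0,0,0,0,0,0,-14,0,0,0,0,0,0,-15,0,0,0,0])

```text
clock: 16.83
tcp_pos: [0.4678, 0.2782, 0.2533]
orientation: [0.004, -0.0, 1.0, 0.002]
wrist_force: [0.9, 0.6, -4.2]
finger_gap: 0.034
```

```bash
python3 - <<'E'
from h import *
im,c=show("scene","s2",["sleeve"])
g=proj("",[.4655,.277,.2],c)[0].astype(int); print(g)
cv2.imwrite("pics/s2.png",cv2.resize(im[max(0,g[1]-70):g[1]+90,g[0]-80:g[0]+80],(560,560),interpolation=2))
E
```

```text
t 16.8333 tcp [0.4678 0.2782 0.2533] F [ 0.9  0.6 -4.2] gap 0.034
sleeve [(0.87, [285.2, 105.8, 16.7, 24.7])]
[291 114]
```

View pics/s2.png

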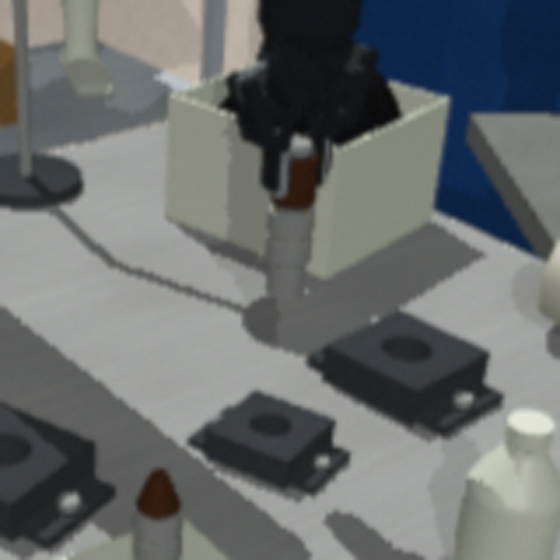

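Drum and sleeve came up together, and the small holder is empty. Carrying them to the rack pocket.

Emit:
send_rows(series=[-2,-7,0,0,0,0,0,-3.2,-11,0,0,0,0,0,-4.3,-15,0,0,0,0,0,-5.5,-19,0,0,0,0,0,-6.7,-23,0,0,0,0,0,-7.6,-26,0,0,0,0,0,-8.3,-28.5,0,0,0,0,0,-8.8,-30.2,0,0,0,0,0,-8.8,-30.2,0,0,0,0,0,-8.8,-30.2,0,0,0,0,0])

```text
clock: 17.77
tcp_pos: [0.5533, -0.0259, 0.2449]
orientation: [-0.002, 0.001, 1.0, 0.001]
wrist_force: [-0.2, 0.4, -5.5]
finger_gap: 0.0341
```

```bash
python3 - <<'E'
from h import *
im,c=show("wrist","w5")
print(get_state()["orientation"])
g=proj("",[.556,-.024,.03],c)[0].astype(int); print(g)
l,t=g[0]-75,max(0,g[1]-50)
cv2.imwrite("pics/w5.png",overlay(im,c,[(.556,-.024,.03,.021)],(l,t,150,190),3)); print(l,t)
E
```

```text
t 17.7667 tcp [ 0.5533 -0.0259  0.2449] F [-0.2  0.4 -5.5] gap 0.0341
[-2.04429224e-03  4.22759088e-04  9.99997550e-01  7.35859942e-04]
[253 163]
178 113
```

View pics/w5.png

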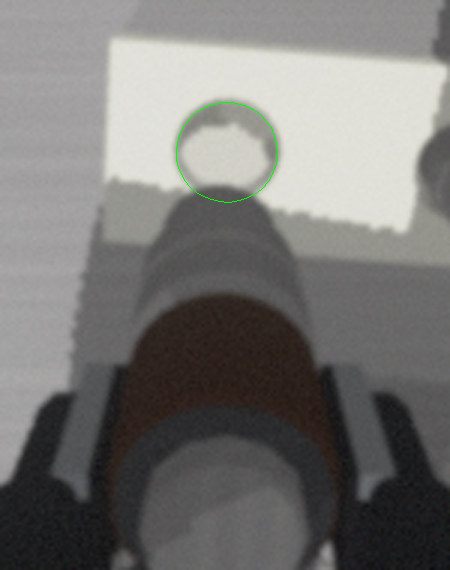

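```bash
python3 - <<'E'
from h import *
im,c=load("w5")
for dx in (-.004,0,.004):
    q=proj("",ring(.5533+dx,-.0259,.154,.016),c); print(dx,q.min(0),q.max(0))
E
```

```text
-0.004 [232.1416037  170.11711386] [270.52982368 206.63962173]
0 [232.25217823 174.84959277] [270.44925747 211.00911361]
0.004 [232.36222012 179.53566835] [270.36896245 215.3345092 ]
```

Emit:
send_rows(series=[-0.2,0.3,1.5,0,0,0,0,-0.2,0.3,4,0,0,0,0,-0.2,0.3,7,0,0,0,0,-0.2,0.3,9.5,0,0,0,0,-0.2,0.3,11.5,0,0,0,0,-0.2,0.3,13,0,0,0,0,-0.2,0.3,13.7,0,0,0,0,-0.2,0.3,14,0,0,0,0,-0.2,0.3,14,0,0,0,0])

```text
clock: 18.57
tcp_pos: [0.5555, -0.0205, 0.1071]
orientation: [-0.001, -0.001, 1.0, 0.0]
wrist_force: [0.3, -0.2, -5.2]
finger_gap: 0.0341
```

Emit:
send_rows(series=[0,0,0.1,0,0,0,0,0,0,0.2,0,0,0,0,0,0,0.3,0,0,0,0,0,0,0.3,0,0,0,0])

```text
clock: 18.9
tcp_pos: [0.5566, -0.0216, 0.1053]
orientation: [0.001, -0.0, 1.0, -0.0]
wrist_force: [0.1, 0.5, -4.6]
finger_gap: 0.0344
```

Emit:
send_rows(series=[0,0,0.1,0,0,0,0,0,0,0.2,0,0,0,0,0,0,0.3,0,0,0,0,0,0,0.4,0,0,0,0,0,0,0.4,0,0,0,0])

```text
clock: 19.32
tcp_pos: [0.556, -0.0215, 0.1004]
orientation: [-0.0, -0.0, 1.0, 0.0]
wrist_force: [-0.1, -0.5, -5.1]
finger_gap: 0.0339
```

Emit:
send_rows(series=[0,0,0.1,0,0,0,0,0,0,0.2,0,0,0,0,0,0,0.2,0,0,0,0])

```text
clock: 19.57
tcp_pos: [0.5564, -0.0216, 0.0992]
orientation: [0.0, -0.0, 1.0, -0.0]
wrist_force: [-0.7, -0.2, -0.9]
finger_gap: 0.0339
```

Emit:
send_rows(series=[0,0,0.1,0,0,0,0,0,0,0.1,0,0,0,0,0,0,0.1,0,0,0,0])

```text
clock: 19.82
tcp_pos: [0.5568, -0.0217, 0.0991]
orientation: [0.001, -0.0, 1.0, -0.0]
wrist_force: [-2.0, -0.4, 5.5]
finger_gap: 0.0343
```

Emit:
send_rows(series=[0,0,0,0,0,0,0.6,0,0,0,0,0,0,1,0,0,0,0,0,0,1,0,0,0,0,0,0,1,0,0,0,0,0,0,1,0,0,0,0,0,0,1])

```text
clock: 20.32
tcp_pos: [0.5562, -0.0215, 0.0976]
orientation: [0.0, -0.0, 1.0, 0.0]
wrist_force: [0.1, -0.7, 0.3]
finger_gap: 0.0854
```

Emit:
send_rows(series=[0,0,-1,0,0,0,1,0,0,-3,0,0,0,1,0,0,-6,0,0,0,1,0,0,-9,0,0,0,1,0,0,-12,0,0,0,1,0,0,-15,0,0,0,1,0,0,-15,0,0,0,1,0,0,-15,0,0,0,1])

```text
clock: 20.98
tcp_pos: [0.5575, -0.0218, 0.2505]
orientation: [0.003, -0.0, 1.0, -0.0]
wrist_force: [-1.8, -0.6, -0.4]
finger_gap: 0.0852
```

```bash
python3 - <<'E'
from h import *
im,c=show("scene","s3",["cone_tool"])
g=proj("",[.556,-.024,.08],c)[0].astype(int); print(g)
cv2.imwrite("pics/s3.png",cv2.resize(im[g[1]-80:g[1]+80,g[0]-100:g[0]+100],(800,640)[:2] and (700,560),interpolation=2))
E
```

```text
t 20.9833 tcp [ 0.5575 -0.0218  0.2505] F [-1.8 -0.6 -0.4] gap 0.0852
cone_tool [(0.92, [247.3, 179.8, 17.0, 30.6])]
[221 201]
```

View pics/s3.png

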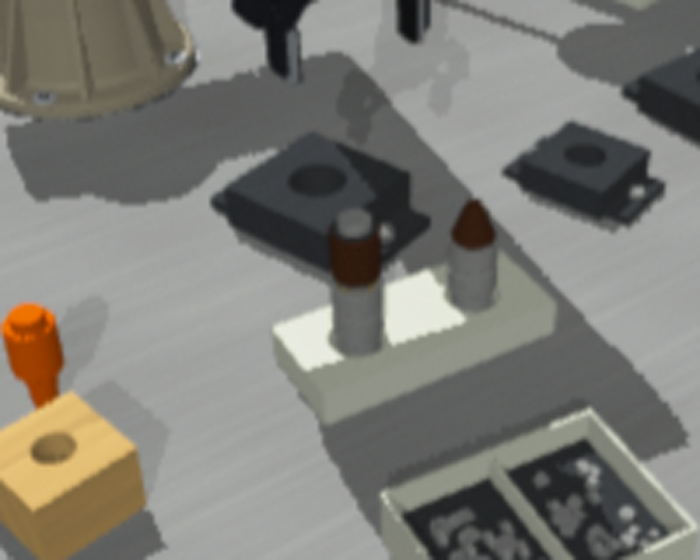

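The drum and sleeve stand upright in the rack's formerly empty pocket, at (357,290) in the crop. The cone tool and everything else are where they were, and the robot is clear. Handing in.

```bash
python3 -c "
from workcell import *
print(hand_in())"
```

```text
the job is handed in; nothing more can be done
None
```

The job is done and was handed in at about 21 s of the 61 s allowed; the hand-in gave no verdict.

- **Seating:** I took the brown drum from the plywood block and set it in the sleeve in the smallest holder. It touched down with its underside about 6 mm above the mouth, and I let go.
- **Taps:** I pressed the boss twice, slowly, with shut fingertips. The readings peaked at about 22 N and 25 N, under the 30 N limit. Force is only read at the end of each move, so any short peak between readings would not show. The boss went down by somewhat less than 1 mm.
- **Transfer:** I gripped the drum alone and lifted it, and the sleeve came with it. The wrist read 4–5 N, about the weight of both. I set them in the rack's empty pocket until contact showed, about 5 N.
- **Last check:** The final scene picture shows drum and sleeve upright in the pocket. The cone tool, the bin, the orange drum and the holders show no sign of having moved; the bottle and wrench were outside that crop and I did not check them at the end. The gripper was open about 10 cm above the tool and touching nothing.

**Disagreements:** The measured tool position wandered 2–8 mm from the commanded one during motion and while gripping. For the fits I relied on the wrist images and the force readings.

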